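# Lock a spring channel nut into the bench strut

## Task

Take the strut nut with the flat paddle grip out of the wooden holder and lock it in the bench channel, about midway between the two bolted-on brackets: put its bar lengthwise through the slot, push it gently down against the spring (never with more than 35 N against the metal) and twist a quarter turn, so that its grooves catch under the lips. Leave it locked and upright, and leave the other things where they are.

Things in the scene. Friction and masses are not known exactly. Their poses are not given: they have to be found in the camera images.
- nut_grip (a point): Centre of the strut nut's black paddle grip: 30 mm long (its x), 16 mm thick (y), 44 mm tall, z up. Below it a steel collar, 30 mm wide, 4 mm thick, then an 8 mm stud with a steel bar. At the start the collar rests on the holder, the bar hangs hidden in the pocket. The whole weighs about 0.15 kg.
- nut_collar (a point): Middle of the collar's underside, 26 mm below nut_grip. The bar hangs below it: 32 mm long (x), 16 wide (y), 10 tall. The stud is screwed out differently each time, unseen: the bar's top is 12 to 22 mm below here. The stud's end stands out 5 mm below the bar. In the bar's top, 10.5 mm each side of the stud, a groove runs across it (along y), 5.6 mm wide, 3 deep.
- channel: Steel strut channel fixed on the bench, slot up: 260 mm long (its x), 45 wide (y), 25.5 tall, 2.5 mm sheet. Origin: middle of its underside, z up. Inside 40 mm wide: room for the bar to turn either way. Floor top 2.5 mm above the underside. Two flat bolted brackets, 34 mm long, rising 11 mm above the channel's top, are centred 95 mm either side of the middle.
- slot (a point): Middle of the slot at the channel's top: 18.5 mm wide (y), its lips bent down 6 mm. 11.3 mm below it lies a sprung leaf (150 mm long): it moves from 3 N and gives 2.5 N per mm. It pushes with 7 N when the grooves sit on the lips; at 14.5 N (3 mm deeper) the bar is just clear below the lips to turn; at 21 N the stud's end strikes the rigid floor.
- holder: Fixed light wooden holder block, 140 mm (its x) by 66 mm (y), 44 mm tall; origin in the middle of its underside. Two pockets 37 mm (x) by 20 mm (y), centred 36 mm either side of its middle along x: the nut hangs in one, the thumbscrew in the other. The nut comes out straight up; lift it 45 mm to clear.
- thumbscrew_mid (a point): Bystander: middle of a plain thumbscrew with a round black knob, 26 mm in diameter and 22 mm tall, in the holder's other pocket. Its collar is like the nut's. Not to be moved.
- screwdriver: Bystander: screwdriver lying on the bench beyond the channel. Not to be moved.
- spool: Bystander: metal spool, 56 mm in diameter, 42 mm tall, standing on the bench; origin under its middle. Not to be moved.
- glue: Bystander: small white bottle, 44 mm in diameter, 130 mm tall, standing on the bench; origin under its middle. Not to be moved.

How it is judged:
By the outcome, as a careful person would: the job done as asked, in the order asked, and still so for the second after the job is handed in, with the robot touching nothing.
It also fails if it takes over 72 s, if anything falls off the work surface, if the arm or the gripper's body presses on something with over 40 N, if the wrist force passes 120 N, or if a joint passes its speed limit or range.

## Robot

A 6-joint arm with a two-finger parallel gripper is mounted at the origin on the work surface. World frame = base frame: x ahead of the robot, y to its left, z up, the work surface at z = 0. Lengths are in m, angles in rad, forces in N, time in s.
With the tool pointing down it reaches from about 0.35 to 0.775 m from the base axis. Payload 5.5 kg.
Tool frame: the origin (TCP) lies between the finger pads; the fingertips stand 11 mm ahead of it and the grasp point (between the pads) lies 8 mm behind it (tips_ahead is the distance from the TCP to the fingertips, in m); z points along the fingers, y is the line along which they close (so a half turn about z gives the same grasp; the last joint's range is limited). The gripper opens to 85 mm and grips with 20 to 120 N. Pads are 22 mm wide; open, the fingers measure 114 mm over their backs; the gripper's body (76 mm by 85 mm) begins 54 mm behind the grasp point. The pads swing forward as they close: fully open they stand 13 mm farther back than shut.
Start: joints at [0.977, 0.313, 0.046, 1.304, 0, 1.431], TCP at [0.252, 0.517, 0.242] pointing down, gripper open.
Joint ranges: [-2.76, 2.76], [-0.86, 1.69], [-1.03, 1.26], [-2.2, 2.34], [-1.47, 1.5], [-3.14, 3.14]. Speed limits (rad/s): [2.57, 2.57, 3.14, 3.14, 3.14, 3.14].

## Interface

Orientations are given as a unit quaternion [w, x, y, z].
In Python, from workcell import * gives the robot as it stands. The module is installed in compiled form; this text tells all that it offers.
- The arm moves only by the tool jog_arm, never from a script. Its argument "moves" is a list of rows, each an object with "fingers": the closure, from 0 (fully open) to 1 (shut); "slide": the shift along the tool's x, y, z in mm, a list of three; "angular": the turn, a rotation vector about the tool's x, y, z in degrees, a list of three. A call has 1 to 10 rows; each row is the pose to reach, as a shift and turn from the pose commanded when the call began, along the tool's axes at that moment; what a row does not reach only later rows make up. A row lasts 1/12 s, in which the tool goes at most 41.7 mm and 7.16 degrees, less where a joint would pass 70% of its speed; a pose out of reach is approached as far as the arm can. A call with a gripper value outside its range is refused whole. The fingers move at their own pace and stop on an object; "squeeze" is the grip in N (left out, the last holds). Time passes only in rows, so rows that repeat a pose let the fingers close. It gives the time, the measured TCP pose, the force, the opening and the grip force at its end, in the units of the state.
- get_state(): the state, without advancing time (a new reading comes with each control period).
- read_camera(name): name is "scene" or "top"; returns a dict with "color" (480x640x3 uint8, red, green, blue), "fovy" (degrees; the focal length in pixels is half the picture's height over the tangent of half this angle, whatever the lens; pixels are square), "cx", "cy" (the principal point, pixels), "world_from_camera" (4x4, takes a point from camera to world coordinates). Camera axes: x right, y down, z forward; pixel columns grow to the right and rows downward; lengths in m; the calibration is good to about 2 mm. A picture is of the moment at which its call begins. There is no depth.
- hand_in(): hands the job in; it is judged then, once.
Trained networks look in a picture, given as the dict that the camera call returned (one of the last four; its "shot" number tells which), for a name from the list of things; names that differ only in an ending like _2 or _b are one class to them, and where a whole thing is asked for, a point or a joint stands for the part that bears it (a point fixed in the world has none). Each returns a list of dicts, best first, with "p" (0 to 1); they miss things now and then, are a little off and sometimes report something else, mostly with a low value. They report only what shows in the picture. A call takes as long as a camera call.
- look_for(target, picture): "point" ([column, row] in pixels, amid what is visible of it).
- tip_of(target, picture): "point" ([column, row] in pixels: a listed point, or the origin of a listed thing).
The state is a dict: "clock": time; "joint_pos": joint angles; "qvel": joint speeds; "tau": joint torques, N m; "tcp_pos": TCP position; "orientation": TCP orientation; "wrist_force": force on the tool from outside, world axes, zero at the start; "ft_torque": the same for the moment, N m; "finger_gap": finger opening in m; "grip_force": force on a finger pad.
Only numpy, scipy, OpenCV 4.12 (cv2) and the standard library are available. Lean on these libraries where they do the work, as an engineer would, in place of code of your own. Each camera call takes 0.05 s, during which the arm holds its last target. There are 200 camera calls.

## Working session

There is one attempt and no reset: what is moved stays moved. The work goes in short steps, Python scripts to look and compute and a tool call to move; the robot and the scene stay as the last step left them, time stands still between calls to the robot, and variables do not carry over. Pictures are saved under pics/ and viewed, at most 10 in all, crops included, and the job is handed in when it is done.

Besides the shell and the picture viewer there is one more tool, called after ">>>" as a command line: name --argument value ..., lists and objects as JSON in quotes. jog_arm: Moves the arm, as the interface text tells. Its arguments: {"type":"object","properties":{"moves":{"type":"array","items":{"type":"object","properties":{"fingers":{"type":"number"},"slide":{"type":"array","items":{"type":"number"}},"angular":{"type":"array","items":{"type":"number"}}}}},"squeeze":{"type":"number"}},"required":["moves"]}

```bash
mkdir -p pics
cat > h.py <<'E'
from workcell import *
import numpy as np, cv2
from scipy.spatial.transform import Rotation as R
def ray(p,pic):
    f=240/np.tan(np.radians(pic["fovy"])/2); T=np.array(pic["world_from_camera"])
    d=T[:3,:3]@np.array([(p[0]-pic["cx"])/f,(p[1]-pic["cy"])/f,1]); return T[:3,3],d/np.linalg.norm(d)
def atz(p,pic,z):
    o,d=ray(p,pic); return o+d*(z-o[2])/d[2]
def proj(X,pic):
    f=240/np.tan(np.radians(pic["fovy"])/2); T=np.linalg.inv(np.array(pic["world_from_camera"]))
    c=T[:3,:3]@np.array(X)+T[:3,3]; return [f*c[0]/c[2]+pic["cx"],f*c[1]/c[2]+pic["cy"]]
def save(pic,n): cv2.imwrite("pics/"+n,cv2.cvtColor(pic["color"],cv2.COLOR_RGB2BGR))
def tri(a,b):
    A=np.zeros((3,3));v=np.zeros(3)
    for o,d in(a,b):
        M=np.eye(3)-np.outer(d,d);A+=M;v+=M@o
    X=np.linalg.solve(A,v); return X,[np.linalg.norm((np.eye(3)-np.outer(d,d))@(X-o)) for o,d in(a,b)]
E
python3 - <<'E'
from h import *
np.set_printoptions(precision=4,suppress=True)
P={n:read_camera(n) for n in("scene","top")}
for n in P:
    save(P[n],n+"0.png"); print(n,P[n]["fovy"],np.array(P[n]["world_from_camera"]))
for t in["nut_grip","nut_collar","slot","channel","holder","thumbscrew_mid","glue","spool","screwdriver"]:
    r={n:tip_of(t,P[n]) for n in P}
    for n in r: print(t,n,[(np.round(q["point"],1),round(q["p"],2)) for q in r[n][:3]])
    if r["scene"] and r["top"]: print(tri(*[ray(r[n][0]["point"],P[n]) for n in P]))
s=get_state();print(s)
E
```

```text
scene 48.0957264094396 [[ 0.3527  0.752  -0.5569  1.0955]
 [ 0.9357 -0.2809  0.2133 -0.1064]
 [ 0.004  -0.5964 -0.8027  0.8063]
 [ 0.      0.      0.      1.    ]]
top 54.19097207963131 [[ 0.0492 -0.9775  0.2049  0.4457]
 [-0.9988 -0.0477  0.0123  0.1103]
 [-0.0022 -0.2053 -0.9787  0.9115]
 [ 0.      0.      0.      1.    ]]
nut_grip scene [(array([489.6, 262.6]), 0.68), (array([157.2, 304.2]), 0.61), (array([398.2, 174.3]), 0.55)]
nut_grip top [(array([231. , 304.6]), 0.69)]
(array([ 0.5626,  0.395 , -0.1717]), [np.float64(0.08602597217279725), np.float64(0.08602597217279744)])
nut_collar scene [(array([395.4, 184.5]), 0.75)]
nut_collar top [(array([233. , 306.6]), 0.81)]
(array([0.4949, 0.2726, 0.0483]), [np.float64(0.00303799417475644), np.float64(0.003037994174756416)])
slot scene [(array([156.9, 301.9]), 0.78)]
slot top [(array([486.5, 277.1]), 0.98), (array([244.7, 293.8]), 0.56), (array([414. , 185.8]), 0.23)]
(array([ 0.5761, -0.2008,  0.0219]), [np.float64(0.0036165239472758484), np.float64(0.00361652394727592)])
channel scene [(array([165.5, 311.3]), 0.95)]
channel top [(ar
[... 1004 characters left out ...]
9573)])
screwdriver scene [(array([267.3, 378.2]), 0.85)]
screwdriver top [(array([415.6, 183.2]), 0.97)]
(array([ 0.7621, -0.0669,  0.0076]), [np.float64(0.0034935953055675382), np.float64(0.0034935953055674957)])
{'clock': 1.0, 'joint_pos': array([0.9774, 0.3132, 0.0461, 1.3036, 0.    , 1.4312]), 'qvel': array([ 0.0015,  0.0007,  0.001 , -0.0006,  0.    ,  0.0001]), 'tau': array([  0.0009, -48.048 ,  29.8815,   0.0003,  -0.0001,   0.    ]), 'tcp_pos': array([0.2521, 0.5168, 0.2423]), 'orientation': array([0.    , 0.225 , 0.9744, 0.    ]), 'wrist_force': array([-0.2596, -0.8069, -0.1612]), 'ft_torque': array([ 0.0286, -0.0178, -0.0356]), 'grip_force': 0.0, 'finger_gap': 0.08540238244370563}
```

View pics/top0.png

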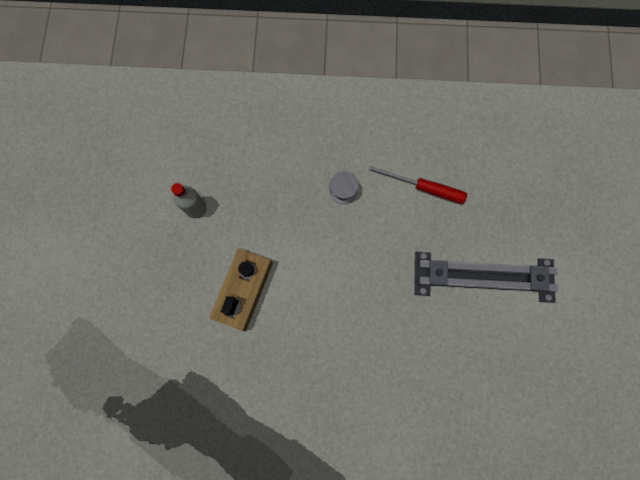

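View pics/scene0.png

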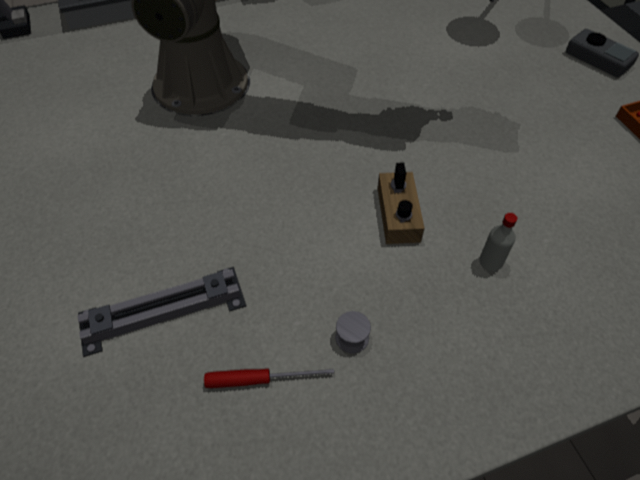

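The top view shows the holder at (242,290), with the nut grip at (231,306) and the thumbscrew at (247,269). The channel runs from (423,272) to (548,280). The scene view shows the grip at (399,176) and the channel from (100,320) to (215,285). I'll enlarge the crops next.

Run:
```python
from h import *
np.set_printoptions(precision=4,suppress=True)
P={n:read_camera(n) for n in("scene","top")}
import pickle; pickle.dump(P,open("p0.pkl","wb"))
def c(n,x,y,w,h,k): return cv2.resize(P[n]["color"][y:y+h,x:x+w],None,fx=k,fy=k,interpolation=cv2.INTER_CUBIC)
m=np.zeros((600,800,3),np.uint8)
a=c("top",405,240,160,70,5);m[:350]=a
b=c("top",205,245,75,90,2.75);m[350:350+b.shape[0],:b.shape[1]]=b[:250]
d=c("scene",375,155,55,95,2.6);m[350:350+d.shape[0],220:220+d.shape[1]]=d[:250]
e=c("scene",70,260,180,100,2.4);m[350:590,366:366+432]=e
save({"color":m},"crop1.png")
# holder fit: silhouettes
from scipy.optimize import minimize
masks={}
for n,(x0,y0,x1,y1) in{"top":(200,240,285,340),"scene":(365,150,435,255)}.items():
    hsv=cv2.cvtColor(P[n]["color"],cv2.COLOR_RGB2HSV)
    k=((hsv[...,1]>80)&(hsv[...,0]>8)&(hsv[...,0]<25)).astype(np.uint8); z=np.zeros_like(k); z[y0:y1,x0:x1]=k[y0:y1,x0:x1]
    z=cv2.morphologyEx(z,cv2.MORPH_OPEN,np.ones((2,2)))
    h=cv2.convexHull(cv2.findNonZero(z)).reshape(-1,2); masks[n]=h.astype(np.float32); print(n,z.sum(),cv2.contourArea(h))
def cost(v):
    s=0
    for n in masks:
        pts=[]
        for a in(-.07,.07):
            for b in(-.033,.033):
                for z in(0,.044):
                    q=R.from_euler("z",v[2]).apply([a,b,z])+[v[0],v[1],0]; pts.append(proj(q,P[n]))
        H=cv2.convexHull(np.array(pts,np.float32))
        s+=1-2*cv2.intersectConvexConvex(H,masks[n])[0]/(cv2.contourArea(H)+cv2.contourArea(masks[n]))
    return s
best=min((minimize(cost,[.53,.262,y],method="Nelder-Mead",options=dict(initial_simplex=[[.53,.262,y],[.54,.262,y],[.53,.272,y],[.53,.262,y+.15]])) for y in(-.5,-.2,.1)),key=lambda r:r.fun)
v=best.x;print(v,best.fun)
for sgn in(-1,1): print("pocket",R.from_euler("z",v[2]).apply([.036*sgn,0,0])[:2]+v[:2])
```

```text
top 2352 2887.0
scene 2136 2617.5
[ 0.5293  0.2653 -0.3126] 0.0425218377398181
pocket [0.4951 0.2764]
pocket [0.5636 0.2542]
```

View pics/crop1.png

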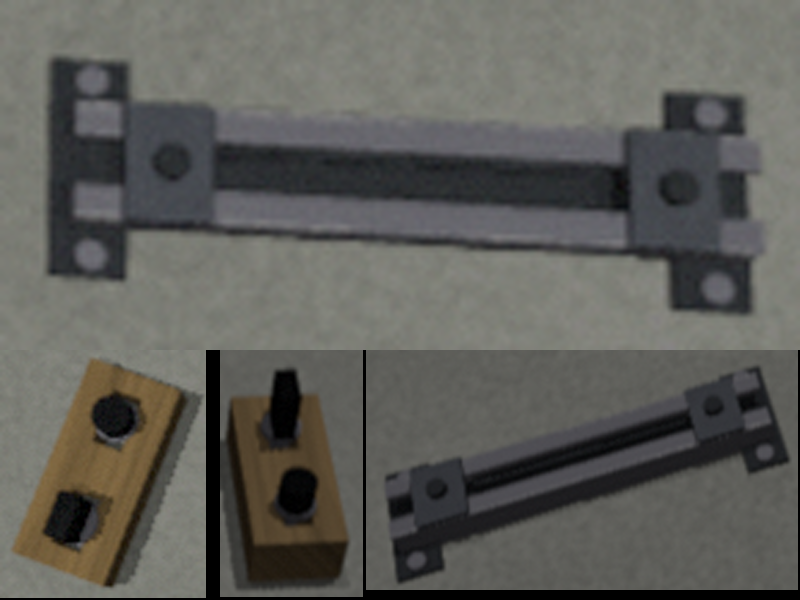

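The crops show the grip's long side along the holder's x axis, in the near-robot pocket. The slot in the top view runs from about (448,273) to (530,277). Next I'll measure the channel line and triangulate the grip.

Run:
```python
from h import *
import pickle
from scipy.optimize import minimize
np.set_printoptions(precision=4,suppress=True)
P=pickle.load(open("p0.pkl","rb"))
G={n:cv2.GaussianBlur(cv2.cvtColor(P[n]["color"],cv2.COLOR_RGB2GRAY).astype(np.float32),(0,0),.7) for n in P}
def samp(pts,n):
    p=np.array([proj(q,P[n]) for q in pts],np.float32); return cv2.remap(G[n],p[None,:,0],p[None,:,1],cv2.INTER_LINEAR)[0]
# bright lips vs dark slot: maximise (lip - slot) contrast over x,y,yaw
def cost(v,cams):
    ox,oy,yaw=v; r=R.from_euler("z",yaw); s=0
    xs=np.linspace(-.07,.07,40)
    for n in cams:
        S=lambda ys,xs=xs,z=.0255: samp([r.apply([x,y,0])+[ox,oy,z] for x in xs for y in ys],n).mean()
        s+=-S([-.014,-.0115,-.018,.0115,.014,.018])+S([-.0075,-.004,0,.004,.0075])
        # outer edge: lip top brighter than bench gap not reliable -> skip ; brackets: bright lips stop at 78 mm
        B=lambda x0: samp([r.apply([x,y,0])+[ox,oy,.0255] for x in x0 for y in(-.014,-.017,.014,.017)],n).mean()
        s-=.5*B([-.076,-.074,.074,.076])
    return s
for cams in(["top"],["scene"],["top","scene"]):
    b=min((minimize(cost,[.576+dx,-.2,y],args=(cams,),method="Nelder-Mead",options=dict(initial_simplex=[[.576+dx,-.2,y],[.58+dx,-.2,y],[.576+dx,-.195,y],[.576+dx,-.2,y+.04]])) for dx in(-.004,.004) for y in(-1.6,-1.54)),key=lambda r:r.fun)
    print(cams,b.x,b.fun)
print("slot by eye top",atz((489,275.1),P["top"],.0255),"brackets",atz((438.8,272.8),P["top"],.0365),atz((540,278),P["top"],.0365))
print("nut",tri(ray((398.2,174.3),P["scene"]),ray((231,304.6),P["top"])),[atz(p,P[n],.07) for n,p in(("scene",(398.2,174.3)),("top",(231,304.6)))],[atz(p,P[n],.044) for n,p in(("scene",(395.4,184.5)),("top",(233,306.6)))])
s=get_state(); T=R.from_quat(np.roll(s["orientation"],-1))
tgt=np.array([.495,.276,.15]); print("move tool mm",T.inv().apply(tgt-s["tcp_pos"])*1e3, T.as_matrix())
```

```text
['top'] [ 0.5804 -0.199  -1.5782] -102.69731140136719
['scene'] [ 0.5782 -0.2007 -1.5752] -88.7632064819336
['top', 'scene'] [ 0.5795 -0.2001 -1.5777] -187.44261169433594
slot by eye top [ 0.5803 -0.2007  0.0255] brackets [ 0.5784 -0.1029  0.0365] [ 0.5779 -0.292   0.0365]
nut (array([0.497 , 0.2721, 0.0782]), [np.float64(0.0015948922924057878), np.float64(0.0015948922924058347)]) [array([0.49  , 0.2747, 0.07  ]), array([0.4981, 0.2753, 0.07  ])] [array([0.491 , 0.2717, 0.044 ]), array([0.4962, 0.2764, 0.044 ])]
move tool mm [-323.8708 -109.9967   92.3419] [[-0.8988  0.4384  0.0001]
 [ 0.4384  0.8988  0.0001]
 [-0.      0.0001 -1.    ]]
```

>>> jog_arm --moves '[{"slide": [-324,-110,92],"angular": [0,0,-8.1],"fingers": 0},{"slide": [-324,-110,92],"angular": [0,0,-8.1],"fingers": 0},{"slide": [-324,-110,92],"angular": [0,0,-8.1],"fingers": 0},{"slide": [-324,-110,92],"angular": [0,0,-8.1],"fingers": 0},{"slide": [-324,-110,92],"angular": [0,0,-8.1],"fingers": 0},{"slide": [-324,-110,92],"angular": [0,0,-8.1],"fingers": 0},{"slide": [-324,-110,92],"angular": [0,0,-8.1],"fingers": 0},{"slide": [-324,-110,92],"angular": [0,0,-8.1],"fingers": 0},{"slide": [-324,-110,92],"angular": [0,0,-8.1],"fingers": 0},{"slide": [-324,-110,92],"angular": [0,0,-8.1],"fingers": 0}]'

```text
clock: 1.93
tcp_pos: [0.4979, 0.2722, 0.1486]
orientation: [-0.0, 0.158, 0.987, -0.001]
wrist_force: [0.2, 0.1, -1.2]
finger_gap: 0.0851
grip_force: 0.0
```

>>> jog_arm --moves '[{"slide": [0,0,0]},{"slide": [0,0,0]},{"slide": [0,0,0]}]'

```text
schema error: expected keys fingers, slide, angular
```

Run:
```python
from h import *
np.set_printoptions(precision=4,suppress=True)
s=get_state(); T=R.from_quat(np.roll(s["orientation"],-1)); print(s["clock"],s["tcp_pos"],T.as_matrix(),s["wrist_force"],s["joint_pos"])
P={n:read_camera(n) for n in("scene","top")}
m=np.hstack([cv2.resize(P["top"]["color"][235:345,190:290],None,fx=4,fy=4),cv2.resize(P["scene"]["color"][130:240,350:450],None,fx=4,fy=4)])
save({"color":m},"above.png")
```

```text
1.9333 [0.4979 0.2722 0.1486] [[-0.9498  0.3129 -0.0004]
 [ 0.3129  0.9498 -0.0015]
 [-0.0001 -0.0016 -1.    ]] [ 0.2265  0.1088 -1.1835] [ 0.3595  0.3433 -0.1452  1.0831 -0.0013  0.6778]
```

View pics/above.png

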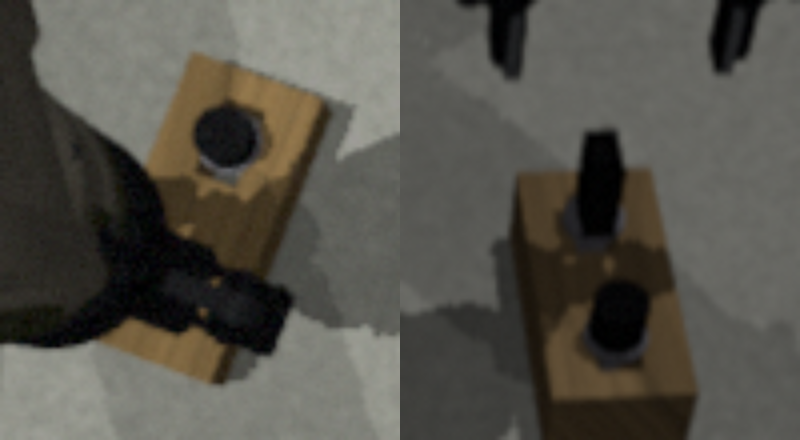

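The scene view shows the open fingers straddling the grip at (600,185 in the crop), with pads parallel to its flat sides. I'll descend and grip.

>>> jog_arm --squeeze 60 --moves '[{"slide": [0,0,30],"angular": [0,0,0],"fingers": 0},{"slide": [0,0,60],"angular": [0,0,0],"fingers": 0},{"slide": [0,0,78],"angular": [0,0,0],"fingers": 0},{"slide": [0,0,86],"angular": [0,0,0],"fingers": 0},{"slide": [0,0,86],"angular": [0,0,0],"fingers": 0},{"slide": [0,0,86],"angular": [0,0,0],"fingers": 0}]'

```text
clock: 2.53
tcp_pos: [0.4948, 0.2769, 0.0651]
orientation: [0.0, 0.155, 0.988, 0.0]
wrist_force: [0.6, 0.6, -0.8]
finger_gap: 0.0855
grip_force: 0.0
```

>>> jog_arm --squeeze 60 --moves '[{"slide": [0,0,0],"angular": [0,0,0],"fingers": 0.5},{"slide": [0,0,0],"angular": [0,0,0],"fingers": 0.6},{"slide": [0,0,0],"angular": [0,0,0],"fingers": 0.7},{"slide": [0,0,0],"angular": [0,0,0],"fingers": 1},{"slide": [0,0,0],"angular": [0,0,0],"fingers": 1},{"slide": [0,0,0],"angular": [0,0,0],"fingers": 1},{"slide": [0,0,0],"angular": [0,0,0],"fingers": 1},{"slide": [0,0,0],"angular": [0,0,0],"fingers": 1}]'

```text
clock: 3.2
tcp_pos: [0.4954, 0.276, 0.0648]
orientation: [0.0, 0.156, 0.988, 0.0]
wrist_force: [-0.4, 0.4, 4.7]
finger_gap: 0.0154
grip_force: 58.4
```

>>> jog_arm --moves '[{"slide": [0,0,-10],"angular": [0,0,0],"fingers": 1},{"slide": [0,0,-30],"angular": [0,0,0],"fingers": 1},{"slide": [0,0,-55],"angular": [0,0,0],"fingers": 1},{"slide": [0,0,-80],"angular": [0,0,0],"fingers": 1},{"slide": [0,0,-100],"angular": [0,0,0],"fingers": 1},{"slide": [0,0,-100],"angular": [0,0,0],"fingers": 1},{"slide": [0,0,-100],"angular": [0,0,0],"fingers": 1},{"slide": [0,0,-100],"angular": [0,0,0],"fingers": 1}]'

```text
clock: 3.87
tcp_pos: [0.4944, 0.2756, 0.1633]
orientation: [-0.001, 0.156, 0.988, -0.0]
wrist_force: [-0.7, -0.3, -1.7]
finger_gap: 0.0155
grip_force: 59.3
```

Run:
```python
from h import *
np.set_printoptions(precision=4,suppress=True)
s=get_state(); T=R.from_quat(np.roll(s["orientation"],-1)); M=T.as_matrix(); print(s["tcp_pos"],M,s["wrist_force"],s["joint_pos"],s["finger_gap"])
print("yaw y",np.degrees(np.arctan2(M[1,1],M[0,1])))
print("move",T.inv().apply(np.array([.5795,-.2001,.135])-s["tcp_pos"])*1e3)
P=read_camera("scene"); p=np.array(proj(s["tcp_pos"],P)).astype(int); print(p)
c=P["color"][max(0,p[1]-60):p[1]+90,p[0]-75:p[0]+75]; save({"color":cv2.resize(c,None,fx=4,fy=4)},"lift.png")
```

```text
[0.4944 0.2756 0.1633] [[-0.9516  0.3074 -0.0015]
 [ 0.3074  0.9516 -0.0005]
 [ 0.0012 -0.001  -1.    ]] [-0.6859 -0.3097 -1.6973] [ 0.3668  0.3318 -0.1242  1.1164  0.      0.6792] 0.015540648374699149
yaw y 72.0985128794168
move [-227.2606 -426.5144   28.4594]
[405 138]
```

View pics/lift.png

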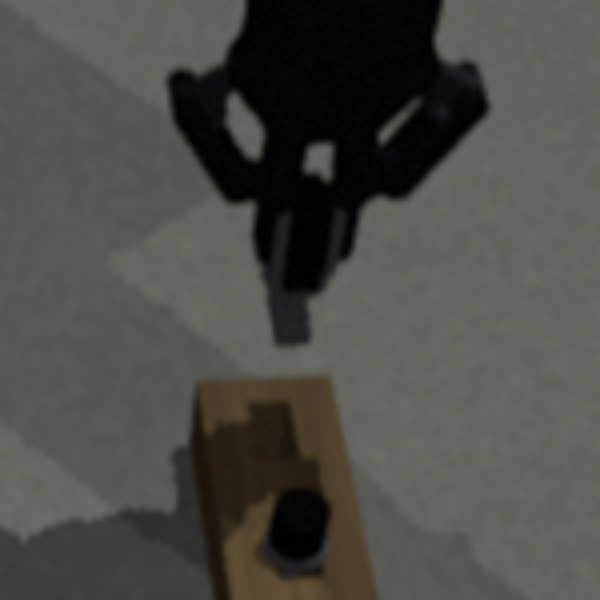

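The nut hangs straight in the fingers with its bar showing at (290,320 in the crop), clear of the holder. Now over to the channel, in two legs.

>>> jog_arm --moves '[{"slide": [-14,-27,0],"angular": [0,0,5],"fingers": 1},{"slide": [-33,-63,0],"angular": [0,0,10],"fingers": 1},{"slide": [-52,-98,0],"angular": [0,0,16],"fingers": 1},{"slide": [-70,-132,0],"angular": [0,0,22],"fingers": 1},{"slide": [-88,-165,0],"angular": [0,0,28],"fingers": 1},{"slide": [-103,-193,0],"angular": [0,0,33],"fingers": 1},{"slide": [-114,-213,0],"angular": [0,0,36.5],"fingers": 1},{"slide": [-114,-213,0],"angular": [0,0,36.5],"fingers": 1},{"slide": [-114,-213,0],"angular": [0,0,36.5],"fingers": 1}]'

```text
clock: 4.67
tcp_pos: [0.5372, 0.037, 0.1626]
orientation: [-0.002, 0.458, 0.889, -0.0]
wrist_force: [0.3, 0.4, -1.2]
finger_gap: 0.0154
grip_force: 59.2
```

```bash
cat > st.py <<'E'
from h import *
import sys
np.set_printoptions(precision=4,suppress=True)
s=get_state(); T=R.from_quat(np.roll(s["orientation"],-1)); M=T.as_matrix()
print(s["clock"],s["tcp_pos"],"z",M[:,2],"yaw y",np.degrees(np.arctan2(M[1,1],M[0,1])),"F",s["wrist_force"],"Tq",s["ft_torque"],"q6",s["joint_pos"][5],s["finger_gap"])
if len(sys.argv)>3: print("move",T.inv().apply(np.array(sys.argv[1:4],float)-s["tcp_pos"])*1e3)
E
python3 st.py .5795 -.2001 .130
```

```text
4.6667 [0.5372 0.037  0.1626] z [-0.0031  0.0006 -1.    ] yaw y 35.47190485194737 F [ 0.2989  0.3617 -1.1789] Tq [0.0484 0.0632 0.0336] q6 0.8712148202768969 0.01540116801388133
move [-217.7302 -103.1248   32.3598]
```

>>> jog_arm --moves '[{"slide": [-28,-13,0],"angular": [0,0,5],"fingers": 1},{"slide": [-62,-29,0],"angular": [0,0,11],"fingers": 1},{"slide": [-97,-46,5],"angular": [0,0,17],"fingers": 1},{"slide": [-131,-62,12],"angular": [0,0,23],"fingers": 1},{"slide": [-166,-79,20],"angular": [0,0,29],"fingers": 1},{"slide": [-196,-93,28],"angular": [0,0,33],"fingers": 1},{"slide": [-217.7,-103.1,32.4],"angular": [0,0,35.9],"fingers": 1},{"slide": [-217.7,-103.1,32.4],"angular": [0,0,35.9],"fingers": 1},{"slide": [-217.7,-103.1,32.4],"angular": [0,0,35.9],"fingers": 1},{"slide": [-217.7,-103.1,32.4],"angular": [0,0,35.9],"fingers": 1}]'

```text
clock: 5.5
tcp_pos: [0.5805, -0.1971, 0.131]
orientation: [-0.001, 0.708, 0.706, -0.0]
wrist_force: [-0.2, 0.0, -1.0]
finger_gap: 0.0154
grip_force: 59.2
```

>>> jog_arm --moves '[{"slide": [0,0,0],"angular": [0,0,0],"fingers": 1},{"slide": [0,0,0],"angular": [0,0,0],"fingers": 1}]'

```text
clock: 5.67
tcp_pos: [0.581, -0.197, 0.1321]
orientation: [-0.0, 0.708, 0.706, 0.0]
wrist_force: [-0.4, 0.7, -1.0]
finger_gap: 0.0155
grip_force: 59.2
```

```bash
python3 st.py .5795 -.2001 .100
python3 - <<'E'
from h import *
P={n:read_camera(n) for n in("scene","top")}; s=get_state()
a=[]
for n,dy in(("scene",0),("top",0)):
    p=np.array(proj(s["tcp_pos"]-[0,0,.05],P[n])).astype(int); print(n,p); x=max(0,p[0]-50);y=p[1]-75
    a.append(cv2.resize(P[n]["color"][y:y+150,x:x+100],None,fx=4,fy=4,interpolation=cv2.INTER_CUBIC)); print(x,y)
m=np.hstack(a); m=np.clip(m.astype(float)*1.8,0,255).astype(np.uint8); save({"color":m},"chan.png")
E
```

```text
5.6667 [ 0.581  -0.197   0.1321] z [-0.      0.0004 -1.    ] yaw y -0.14452335222950935 F [-0.4218  0.7001 -0.953 ] Tq [-0.0258 -0.0597 -0.0077] q6 1.115492306883004 0.015493399173995472
move [-3.1051 -1.5338 32.0868]
scene [152 284]
102 209
top [498 270]
448 195
```

View pics/chan.png

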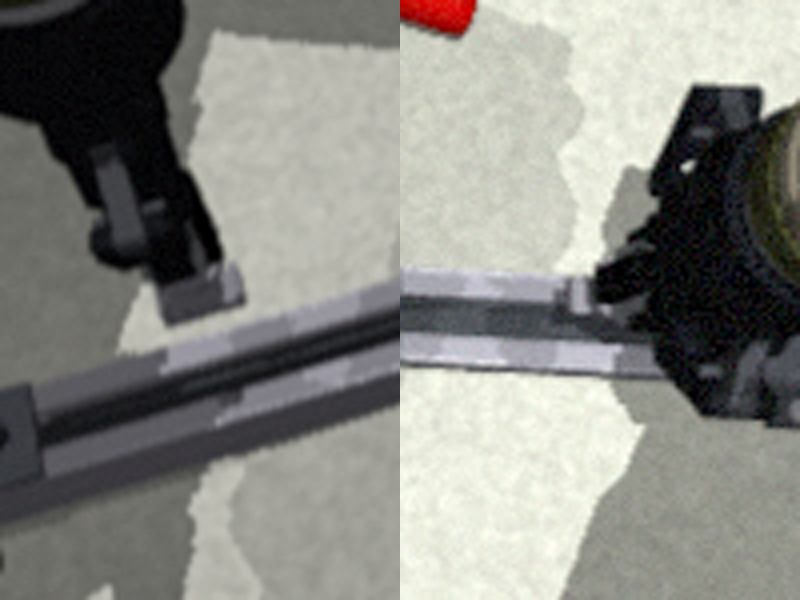

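The scene view shows the held nut's bar at crop (205,295), above and parallel to the slot. Next, its pixel height gives the stud length.

Run:
```python
from h import *
P=read_camera("scene"); s=get_state(); t=s["tcp_pos"]
print([np.round((np.array(proj(t+[.008 if w else .015,y,-.018] ,P))-[102,209])*4) for w in(0,) for y in(-.015,.015)])
for d in(12,17,22):
    print(d,[np.round((np.array(proj(t+[x,y,-.018-d/1e3-.01],P))-[102,209])*4) for x,y in((.008,-.016),(.008,.016),(-.008,.016))])
print("slot edges",[np.round((np.array(proj([.5795+e,y,.0255],P))-[102,209])*4) for e in(-.00925,.00925) for y in(-.2601,-.1601)])
```

```text
[array([147., 302.]), array([227., 278.])]
12 [array([157., 318.]), array([240., 294.]), array([233., 261.])]
17 [array([161., 325.]), array([243., 301.]), array([236., 268.])]
22 [array([164., 332.]), array([246., 307.]), array([239., 275.])]
slot edges [array([ 80., 400.]), array([321., 327.]), array([ 86., 438.]), array([330., 363.])]
```

>>> jog_arm --moves '[{"slide": [-3,-1.5,15],"angular": [0,0,0.3],"fingers": 1},{"slide": [-3,-1.5,30],"angular": [0,0,0.3],"fingers": 1},{"slide": [-3,-1.5,42],"angular": [0,0,0.3],"fingers": 1},{"slide": [-3,-1.5,50],"angular": [0,0,0.3],"fingers": 1},{"slide": [-3,-1.5,52],"angular": [0,0,0.3],"fingers": 1},{"slide": [-3,-1.5,52],"angular": [0,0,0.3],"fingers": 1},{"slide": [-3,-1.5,52],"angular": [0,0,0.3],"fingers": 1},{"slide": [-3,-1.5,52],"angular": [0,0,0.3],"fingers": 1}]'

```text
clock: 6.48
tcp_pos: [0.5802, -0.2021, 0.0809]
orientation: [0.001, 0.711, 0.703, 0.0]
wrist_force: [0.1, 0.7, -1.5]
finger_gap: 0.0155
grip_force: 59.3
```

```bash
python3 st.py .5795 -.2001 .0755
python3 - <<'E'
from h import *
P={n:read_camera(n) for n in("scene","top")}; s=get_state();t=s["tcp_pos"]
a=[]
for n,w in(("scene",50),("top",50)):
    p=np.array(proj(t-[0,0,.045],P[n])).astype(int); x=max(0,p[0]-w);y=p[1]-37
    a.append(cv2.resize(P[n]["color"][y:y+75,x:x+100],None,fx=8,fy=8,interpolation=cv2.INTER_CUBIC)[:, :])
    O=np.array([x,y])
    print(n,"bar17",[np.round((np.array(proj(t+[u,v,-.045],P[n]))-O)*8) for u,v in((.008,-.016),(.008,.016),(-.008,.016))])
    print("slot",[np.round((np.array(proj([.5795+e,y_,.0255],P[n]))-O)*8) for e in(-.00925,.00925) for y_ in(-.2301,-.1701)])
m=a[0]; m=np.clip(m.astype(float)*2,0,255).astype(np.uint8); save({"color":m},"near_s.png")
m=a[1]; m=np.clip(m.astype(float)*2,0,255).astype(np.uint8); save({"color":m},"near_t.png")
E
```

```text
6.4833 [ 0.5802 -0.2021  0.0809] z [ 0.0016 -0.0007 -1.    ] yaw y -0.590682280502036 F [ 0.1454  0.6981 -1.4582] Tq [ 0.0475  0.0489 -0.0192] q6 1.1153407056813767 0.015493216959715395
move [ 1.947  -0.6904  5.4118]
scene bar17 [array([335., 352.]), array([491., 304.]), array([477., 241.])]
slot [array([275., 324.]), array([562., 237.]), array([289., 398.]), array([580., 308.])]
top bar17 [array([473., 270.]), array([336., 263.]), array([338., 331.])]
slot [array([510., 353.]), array([255., 341.]), array([507., 276.]), array([254., 263.])]
```

View pics/near_s.png

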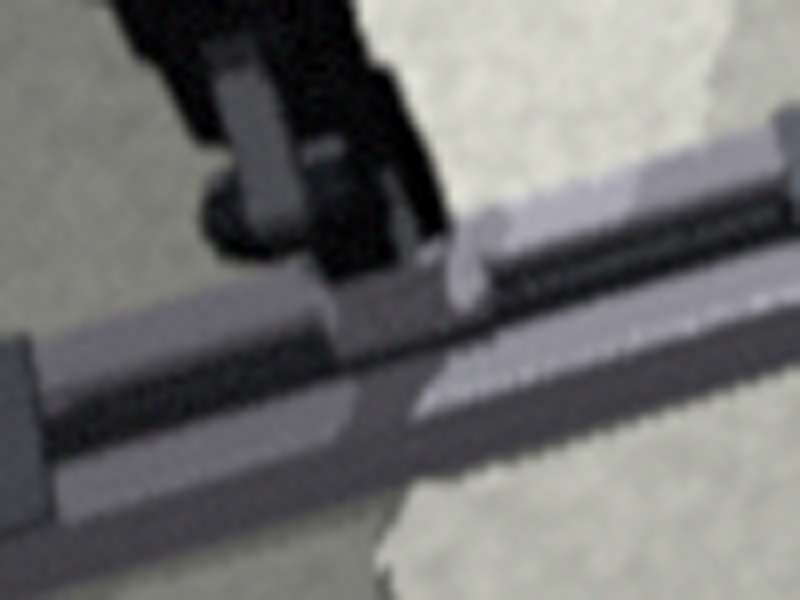

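The scene crop shows the bar just above the slot. Its lower front edge runs (340,360) to (490,312), and the near lip edge passes (340,377). Next I'll check the top view, which depends less on depth.

View pics/near_t.png

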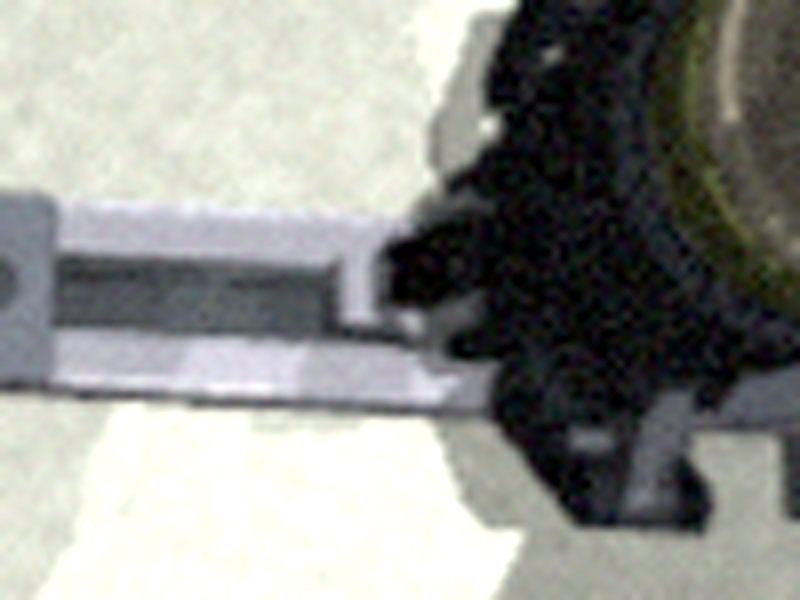

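The top view shows the bar end in the slot band, with a gap of about 2 mm at (350,330). Both views suggest a shift of about 1.3 mm towards -x. I'll shift, then descend by feel.

>>> jog_arm --moves '[{"slide": [2,-1.3,0],"angular": [0,0,0],"fingers": 1},{"slide": [2,-1.3,2],"angular": [0,0,0],"fingers": 1},{"slide": [2,-1.3,4],"angular": [0,0,0],"fingers": 1},{"slide": [2,-1.3,5],"angular": [0,0,0],"fingers": 1},{"slide": [2,-1.3,5],"angular": [0,0,0],"fingers": 1},{"slide": [2,-1.3,5],"angular": [0,0,0],"fingers": 1}]'

```text
clock: 7.08
tcp_pos: [0.5781, -0.1997, 0.0747]
orientation: [-0.0, 0.711, 0.703, -0.0]
wrist_force: [-0.1, 0.1, -1.5]
finger_gap: 0.0149
grip_force: 59.3
```

>>> jog_arm --moves '[{"slide": [0,0,0.7],"angular": [0,0,0],"fingers": 1},{"slide": [0,0,1.4],"angular": [0,0,0],"fingers": 1},{"slide": [0,0,2],"angular": [0,0,0],"fingers": 1},{"slide": [0,0,2],"angular": [0,0,0],"fingers": 1}]'

```text
clock: 7.42
tcp_pos: [0.5781, -0.1998, 0.0727]
orientation: [-0.0, 0.711, 0.703, 0.0]
wrist_force: [0.1, -0.3, -1.8]
finger_gap: 0.0152
grip_force: 59.3
```

>>> jog_arm --moves '[{"slide": [0,0,0.7],"angular": [0,0,0],"fingers": 1},{"slide": [0,0,1.4],"angular": [0,0,0],"fingers": 1},{"slide": [0,0,2],"angular": [0,0,0],"fingers": 1},{"slide": [0,0,2],"angular": [0,0,0],"fingers": 1}]'

```text
clock: 7.75
tcp_pos: [0.5781, -0.1997, 0.0707]
orientation: [-0.0, 0.711, 0.703, 0.0]
wrist_force: [-0.0, 0.5, -2.7]
finger_gap: 0.0153
grip_force: 59.3
```

>>> jog_arm --moves '[{"slide": [0,0,0.7],"angular": [0,0,0],"fingers": 1},{"slide": [0,0,1.4],"angular": [0,0,0],"fingers": 1},{"slide": [0,0,1.4],"angular": [0,0,0],"fingers": 1}]'

```text
clock: 8.0
tcp_pos: [0.5781, -0.1998, 0.0693]
orientation: [-0.0, 0.711, 0.703, 0.0]
wrist_force: [0.5, 0.9, -1.8]
finger_gap: 0.0151
grip_force: 59.3
```

>>> jog_arm --moves '[{"slide": [0,0,0.7],"angular": [0,0,0],"fingers": 1},{"slide": [0,0,1.4],"angular": [0,0,0],"fingers": 1},{"slide": [0,0,2],"angular": [0,0,0],"fingers": 1},{"slide": [0,0,2],"angular": [0,0,0],"fingers": 1}]'

```text
clock: 8.33
tcp_pos: [0.5781, -0.1997, 0.0673]
orientation: [-0.0, 0.711, 0.703, 0.0]
wrist_force: [-0.5, -0.2, -0.3]
finger_gap: 0.0152
grip_force: 59.3
```

>>> jog_arm --moves '[{"slide": [0,0,0.7],"angular": [0,0,0],"fingers": 1},{"slide": [0,0,1.4],"angular": [0,0,0],"fingers": 1},{"slide": [0,0,1.4],"angular": [0,0,0],"fingers": 1}]'

```text
clock: 8.58
tcp_pos: [0.5781, -0.1998, 0.0659]
orientation: [-0.0, 0.711, 0.703, 0.0]
wrist_force: [-0.3, -0.2, -1.1]
finger_gap: 0.0153
grip_force: 59.3
```

>>> jog_arm --moves '[{"slide": [0,0,0.7],"angular": [0,0,0],"fingers": 1},{"slide": [0,0,1.4],"angular": [0,0,0],"fingers": 1},{"slide": [0,0,2],"angular": [0,0,0],"fingers": 1},{"slide": [0,0,2],"angular": [0,0,0],"fingers": 1}]'

```text
clock: 8.92
tcp_pos: [0.5781, -0.1998, 0.0639]
orientation: [-0.0, 0.711, 0.703, 0.0]
wrist_force: [0.8, -0.3, -1.1]
finger_gap: 0.0151
grip_force: 59.3
```

>>> jog_arm --moves '[{"slide": [0,0,0.7],"angular": [0,0,0],"fingers": 1},{"slide": [0,0,1.4],"angular": [0,0,0],"fingers": 1},{"slide": [0,0,1.4],"angular": [0,0,0],"fingers": 1}]'

```text
clock: 9.17
tcp_pos: [0.5783, -0.1998, 0.0629]
orientation: [0.0, 0.711, 0.703, 0.0]
wrist_force: [0.3, 0.4, 1.2]
finger_gap: 0.0155
grip_force: 59.6
```

>>> jog_arm --moves '[{"slide": [0,0,0.5],"angular": [0,0,0],"fingers": 1},{"slide": [0,0,1],"angular": [0,0,0],"fingers": 1},{"slide": [0,0,1],"angular": [0,0,0],"fingers": 1}]'

```text
clock: 9.42
tcp_pos: [0.5783, -0.1999, 0.0621]
orientation: [0.0, 0.711, 0.703, 0.0]
wrist_force: [-1.0, 0.3, 3.5]
finger_gap: 0.0152
grip_force: 59.9
```

>>> jog_arm --moves '[{"slide": [0,0,0.5],"angular": [0,0,0],"fingers": 1},{"slide": [0,0,1],"angular": [0,0,0],"fingers": 1},{"slide": [0,0,1],"angular": [0,0,0],"fingers": 1}]'

```text
clock: 9.67
tcp_pos: [0.5783, -0.1999, 0.0611]
orientation: [0.0, 0.711, 0.703, 0.0]
wrist_force: [-1.3, -0.4, 5.4]
finger_gap: 0.0151
grip_force: 60.2
```

>>> jog_arm --moves '[{"slide": [0,0,0.6],"angular": [0,0,0],"fingers": 1},{"slide": [0,0,1.2],"angular": [0,0,0],"fingers": 1},{"slide": [0,0,1.8],"angular": [0,0,0],"fingers": 1},{"slide": [0,0,2.5],"angular": [0,0,0],"fingers": 1},{"slide": [0,0,3],"angular": [0,0,0],"fingers": 1},{"slide": [0,0,3],"angular": [0,0,0],"fingers": 1},{"slide": [0,0,3],"angular": [0,0,0],"fingers": 1}]'

```text
clock: 10.25
tcp_pos: [0.5784, -0.1999, 0.059]
orientation: [0.001, 0.711, 0.703, 0.0]
wrist_force: [-3.8, 1.3, 10.2]
finger_gap: 0.0154
grip_force: 61.0
```

>>> jog_arm --moves '[{"slide": [0,0,0.5],"angular": [0,0,0],"fingers": 1},{"slide": [0,0,1],"angular": [0,0,0],"fingers": 1},{"slide": [0,0,1],"angular": [0,0,0],"fingers": 1},{"slide": [0,0,1],"angular": [0,0,0],"fingers": 1}]'

```text
clock: 10.58
tcp_pos: [0.5784, -0.1999, 0.0583]
orientation: [0.001, 0.711, 0.703, 0.0]
wrist_force: [-4.5, 2.8, 11.5]
finger_gap: 0.0156
grip_force: 61.2
```

```bash
for i in 1 2 3; do python3 -c "
from h import *
read_camera('top'); s=get_state(); print(s['tcp_pos'],s['wrist_force'])"; done; python3 st.py
```

```text
[ 0.57839681 -0.19989478  0.05831932] [-3.56483738  2.56342562 12.50509003]
[ 0.5783936  -0.19987311  0.05830878] [-4.0005224   1.17115103 11.93810731]
[ 0.57841223 -0.19988646  0.05830543] [-3.07260534  1.59272926 12.34857952]
10.7333 [ 0.5784 -0.1999  0.0583] z [ 0.0011 -0.0006 -1.    ] yaw y -0.5976729992040062 F [-3.0726  1.5927 12.3486] Tq [0.4451 1.0639 0.0029] q6 1.1173997781585863 0.01521360780176454
```

The side force of -3.5 N in x shows the bar rubbing the +x lip, so I'll ease it towards -x and go slightly deeper.

>>> jog_arm --moves '[{"slide": [0,-0.4,0],"angular": [0,0,0],"fingers": 1},{"slide": [0,-0.8,0.4],"angular": [0,0,0],"fingers": 1},{"slide": [0,-0.8,0.8],"angular": [0,0,0],"fingers": 1},{"slide": [0,-0.8,1.2],"angular": [0,0,0],"fingers": 1},{"slide": [0,-0.8,1.2],"angular": [0,0,0],"fingers": 1},{"slide": [0,-0.8,1.2],"angular": [0,0,0],"fingers": 1}]'

```text
clock: 11.23
tcp_pos: [0.5783, -0.1999, 0.0576]
orientation: [0.001, 0.711, 0.703, 0.001]
wrist_force: [-2.4, 2.7, 14.2]
finger_gap: 0.0153
grip_force: 61.4
```

```bash
for i in 1 2 3 4; do python3 -c "
from h import *
read_camera('top'); s=get_state(); print(s['tcp_pos'],s['wrist_force'],s['ft_torque'])"; done
```

```text
[ 0.57829322 -0.19994241  0.05766356] [-2.78723955  2.0200973  14.19116236] [ 0.5162464   0.80037057 -0.00944914]
[ 0.57831262 -0.19991308  0.05764955] [-2.62190371  1.89579802 14.10121285] [ 0.58352861  0.82345278 -0.00943033]
[ 0.57831445 -0.19993254  0.05765047] [-3.68225732  1.98080173 13.92457646] [ 0.50592775  0.7787592  -0.00994665]
[ 0.57830452 -0.19993979  0.05763697] [-2.05541369  1.71886642 14.18847808] [0.53487878 0.83534428 0.00781292]
```

>>> jog_arm --moves '[{"slide": [0,0,0.5],"angular": [0,0,0],"fingers": 1},{"slide": [0,0,1],"angular": [0,0,0],"fingers": 1},{"slide": [0,0,1],"angular": [0,0,0],"fingers": 1},{"slide": [0,0,1],"angular": [0,0,0],"fingers": 1}]'

```text
clock: 11.77
tcp_pos: [0.5783, -0.1999, 0.0569]
orientation: [0.001, 0.711, 0.704, 0.001]
wrist_force: [-5.0, 2.0, 15.2]
finger_gap: 0.015
grip_force: 61.7
```

```bash
for i in 1 2 3; do python3 -c "
from h import *
read_camera('top'); s=get_state(); print(s['tcp_pos'],s['wrist_force'],s['ft_torque'])"; done
```

```text
[ 0.57828514 -0.19992909  0.05691661] [-3.60374302  2.50083465 15.82608197] [0.65191675 0.94315283 0.00398109]
[ 0.57830106 -0.19992532  0.05692322] [-3.95301431  2.4520772  16.71207586] [0.62912486 0.98121766 0.02987335]
[ 0.57830697 -0.19995093  0.05694423] [-3.90440534  2.33573955 16.07799589] [ 0.66064883  0.95264715 -0.01597129]
```

>>> jog_arm --moves '[{"slide": [0,0,0],"angular": [0,0,-4],"fingers": 1},{"slide": [0,0,0],"angular": [0,0,-8],"fingers": 1},{"slide": [0,0,0],"angular": [0,0,-12],"fingers": 1},{"slide": [0,0,0],"angular": [0,0,-16],"fingers": 1},{"slide": [0,0,0],"angular": [0,0,-20],"fingers": 1},{"slide": [0,0,0],"angular": [0,0,-20],"fingers": 1}]'

```text
clock: 12.42
tcp_pos: [0.5799, -0.2008, 0.0575]
orientation: [0.003, 0.577, 0.817, 0.001]
wrist_force: [-1.0, 1.0, 15.9]
finger_gap: 0.0152
grip_force: 61.5
```

```bash
python3 st.py
```

```text
12.4167 [ 0.5799 -0.2008  0.0575] z [ 0.0059 -0.0023 -1.    ] yaw y 19.567125588856374 F [-0.9714  0.9832 15.86  ] Tq [ 0.2226  0.2592 -0.021 ] q6 0.7649360693558239 0.015247261278539063
```

>>> jog_arm --moves '[{"slide": [0,0,0],"angular": [0,0,-5],"fingers": 1},{"slide": [0,0,0],"angular": [0,0,-10],"fingers": 1},{"slide": [0,0,0],"angular": [0,0,-15],"fingers": 1},{"slide": [0,0,0],"angular": [0,0,-20],"fingers": 1},{"slide": [0,0,0],"angular": [0,0,-25],"fingers": 1},{"slide": [0,0,0],"angular": [0,0,-25],"fingers": 1}]'

```text
clock: 12.92
tcp_pos: [0.5803, -0.2011, 0.0576]
orientation: [0.004, 0.386, 0.923, -0.0]
wrist_force: [0.7, -0.5, 14.7]
finger_gap: 0.0152
grip_force: 61.5
```

```bash
python3 st.py
```

```text
12.9167 [ 0.5803 -0.2011  0.0576] z [ 0.0068 -0.0028 -1.    ] yaw y 44.6119909737296 F [ 0.7154 -0.4908 14.7062] Tq [0.141  0.0854 0.0714] q6 0.3277779706682919 0.01518641590821715
```

>>> jog_arm --moves '[{"slide": [0.5,-0.2,0],"angular": [0,0,-5],"fingers": 1},{"slide": [1,-0.4,0],"angular": [0,0,-10],"fingers": 1},{"slide": [1.5,-0.6,0],"angular": [0,0,-15],"fingers": 1},{"slide": [2.1,-0.7,0],"angular": [0,0,-20],"fingers": 1},{"slide": [2.1,-0.7,0],"angular": [0,0,-25],"fingers": 1},{"slide": [2.1,-0.7,0],"angular": [0,0,-25],"fingers": 1}]'

```text
clock: 13.42
tcp_pos: [0.5789, -0.2002, 0.0578]
orientation: [0.004, 0.177, 0.984, -0.001]
wrist_force: [1.4, -0.0, 12.9]
finger_gap: 0.0151
grip_force: 61.4
```

```bash
python3 st.py .5785 -.2 .0576
```

```text
13.4167 [ 0.5789 -0.2002  0.0578] z [ 0.0078 -0.0031 -1.    ] yaw y 69.61962663515075 F [ 1.4056 -0.0107 12.9477] Tq [ 0.0795 -0.1525  0.0379] q6 -0.10855279846467569 0.015125371080572672
move [0.406  0.0224 0.1576]
```

>>> jog_arm --moves '[{"slide": [0,0,0.7],"angular": [0,0,-3],"fingers": 1},{"slide": [0.2,0,0.7],"angular": [0,0,-8],"fingers": 1},{"slide": [0.4,0,0.7],"angular": [0,0,-13],"fingers": 1},{"slide": [0.4,0,0.7],"angular": [0,0,-17],"fingers": 1},{"slide": [0.4,0,0.7],"angular": [0,0,-20],"fingers": 1},{"slide": [0.4,0,0.7],"angular": [0,0,-20],"fingers": 1},{"slide": [0.4,0,0.7],"angular": [0,0,-20],"fingers": 1}]'

```text
clock: 14.0
tcp_pos: [0.5784, -0.2, 0.0572]
orientation: [0.004, 0.005, 1.0, -0.002]
wrist_force: [0.6, 0.2, 15.4]
finger_gap: 0.0153
grip_force: 61.6
```

```bash
python3 st.py .5785 -.2 .0576
```

```text
14.0 [ 0.5784 -0.2     0.0572] z [ 0.0075 -0.0031 -1.    ] yaw y 89.42345737850032 F [ 0.5766  0.2345 15.4203] Tq [0.1316 0.0145 0.0252] q6 -0.4542625540583356 0.015256159180858066
move [-0.1511  0.0016 -0.4022]
```

>>> jog_arm --moves '[{"slide": [0,0,-0.6],"angular": [-0.1,0.2,0],"fingers": 1},{"slide": [0,0,-1.2],"angular": [-0.2,0.4,0],"fingers": 1},{"slide": [0,0,-1.8],"angular": [-0.2,0.4,0],"fingers": 1},{"slide": [0,0,-2.4],"angular": [-0.2,0.4,0],"fingers": 1},{"slide": [0,0,-3],"angular": [-0.2,0.4,0],"fingers": 1},{"slide": [0,0,-3],"angular": [-0.2,0.4,0],"fingers": 1}]'

```text
clock: 14.5
tcp_pos: [0.5786, -0.2002, 0.0592]
orientation: [0.0, 0.005, 1.0, 0.0]
wrist_force: [3.6, -0.7, 9.1]
finger_gap: 0.0155
grip_force: 60.6
```

```bash
python3 st.py .5785 -.2 .0576
```

```text
14.5 [ 0.5786 -0.2002  0.0592] z [ 0.0006  0.0004 -1.    ] yaw y 89.40901218654157 F [ 3.5665 -0.6842  9.0712] Tq [-0.1592 -0.5858  0.0433] q6 -0.4541320439867578 0.015498597293756217
move [0.0546 0.1643 1.6174]
```

>>> jog_arm --moves '[{"slide": [0,0,-0.5],"angular": [0,0,0],"fingers": 1},{"slide": [0,0,-1],"angular": [0,0,0],"fingers": 1},{"slide": [0,0,-1.5],"angular": [0,0,0],"fingers": 1},{"slide": [0,0,-1.5],"angular": [0,0,0],"fingers": 1}]'

```text
clock: 14.83
tcp_pos: [0.5785, -0.2001, 0.0599]
orientation: [0.0, 0.005, 1.0, 0.0]
wrist_force: [5.0, -2.0, 3.9]
finger_gap: 0.0155
grip_force: 59.9
```

>>> jog_arm --moves '[{"slide": [0,0,-0.5],"angular": [0,0,0],"fingers": 1},{"slide": [0,0,-1],"angular": [0,0,0],"fingers": 1},{"slide": [0,0,-1],"angular": [0,0,0],"fingers": 1}]'

```text
clock: 15.08
tcp_pos: [0.5785, -0.2001, 0.0605]
orientation: [-0.0, 0.005, 1.0, 0.0]
wrist_force: [6.5, -2.5, 2.3]
finger_gap: 0.0154
grip_force: 59.5
```

```bash
python3 st.py .5785 -.2 .0576
```

```text
15.0833 [ 0.5785 -0.2001  0.0605] z [-0.0001  0.001  -1.    ] yaw y 89.4078799054709 F [ 6.4897 -2.483   2.3393] Tq [-0.4138 -1.4578  0.0564] q6 -0.45415590357205327 0.015420271364544793
move [-0.0245  0.1027  2.853 ]
```

>>> jog_arm --moves '[{"slide": [-0.4,0,0],"angular": [0,0,0],"fingers": 1},{"slide": [-0.8,-0.2,0],"angular": [0,0,0],"fingers": 1},{"slide": [-1.2,-0.3,0],"angular": [0,0,0],"fingers": 1},{"slide": [-1.2,-0.3,0],"angular": [0,0,0],"fingers": 1}]'

```text
clock: 15.42
tcp_pos: [0.5786, -0.2001, 0.0604]
orientation: [-0.001, 0.005, 1.0, 0.001]
wrist_force: [5.6, -2.1, 4.9]
finger_gap: 0.0152
grip_force: 60.0
```

```bash
python3 st.py .5785 -.2 .0576
```

```text
15.4167 [ 0.5786 -0.2001  0.0604] z [-0.0022  0.0014 -1.    ] yaw y 89.40084248383806 F [ 5.6298 -2.072   4.9153] Tq [-0.5341 -1.2267  0.0115] q6 -0.4536738365166339 0.015194296247591192
move [0.1001 0.0986 2.8181]
```

>>> jog_arm --moves '[{"slide": [-0.5,0,-0.3],"angular": [0,0,0],"fingers": 1},{"slide": [-1,-0.3,-0.6],"angular": [0,0,0],"fingers": 1},{"slide": [-1.3,-0.5,-0.6],"angular": [0,0,0],"fingers": 1},{"slide": [-1.3,-0.5,-0.6],"angular": [0,0,0],"fingers": 1}]'

```text
clock: 15.75
tcp_pos: [0.5787, -0.2002, 0.0605]
orientation: [-0.002, 0.005, 1.0, 0.001]
wrist_force: [4.8, -2.6, 3.9]
finger_gap: 0.0153
grip_force: 60.0
```

```bash
python3 st.py .5785 -.2 .0576
```

```text
15.75 [ 0.5787 -0.2002  0.0605] z [-0.0047  0.0024 -1.    ] yaw y 89.39065697021154 F [ 4.8043 -2.5523  3.8883] Tq [-0.6283 -1.1846  0.0583] q6 -0.45344283022803283 0.015273816877551017
move [0.1553 0.1435 2.8607]
```

>>> jog_arm --moves '[{"slide": [0,0,-0.5],"angular": [0.15,-0.27,0],"fingers": 1},{"slide": [0,0,-1],"angular": [0.15,-0.27,0],"fingers": 1},{"slide": [0,0,-1.5],"angular": [0.15,-0.27,0],"fingers": 1},{"slide": [0,0,-1.5],"angular": [0.15,-0.27,0],"fingers": 1}]'

```text
clock: 16.08
tcp_pos: [0.5785, -0.2, 0.0613]
orientation: [-0.0, 0.005, 1.0, 0.0]
wrist_force: [6.0, -2.3, 0.5]
finger_gap: 0.0151
grip_force: 59.4
```

```bash
python3 st.py .5785 -.2 .0576
```

```text
16.0833 [ 0.5785 -0.2     0.0613] z [-0.0004  0.0001 -1.    ] yaw y 89.39550449743624 F [ 5.9623 -2.3274  0.5305] Tq [-0.6731 -1.4086  0.0917] q6 -0.45331126777512215 0.015112542605252735
move [ 0.0482 -0.009   3.6901]
```

>>> jog_arm --moves '[{"slide": [0,0,-0.5],"angular": [0,0,0],"fingers": 1},{"slide": [0,0,-1],"angular": [0,0,0],"fingers": 1},{"slide": [0,0,-1],"angular": [0,0,0],"fingers": 1},{"slide": [0,0,-1],"angular": [0,0,0],"fingers": 1}]'

```text
clock: 16.42
tcp_pos: [0.5785, -0.2, 0.0613]
orientation: [-0.0, 0.005, 1.0, 0.0]
wrist_force: [7.8, -3.2, -4.8]
finger_gap: 0.0152
grip_force: 58.8
```

```bash
python3 st.py .5785 -.2 .0576
```

```text
16.4167 [ 0.5785 -0.2     0.0613] z [-0.001   0.0005 -1.    ] yaw y 89.393641516838 F [ 7.8315 -3.2485 -4.7913] Tq [-0.8449 -1.7877  0.0224] q6 -0.4532765836043296 0.015172691850282496
move [-0.0211 -0.0513  3.7234]
```

The height holds at 61.3 mm while the pull rises, so the nut is locked. I'll ease off the load before releasing.

>>> jog_arm --moves '[{"slide": [-0.7,-0.3,0.4],"angular": [0,0,0],"fingers": 1},{"slide": [-1.4,-0.7,0.8],"angular": [0,0,0],"fingers": 1},{"slide": [-2.1,-1,0.8],"angular": [0,0,0],"fingers": 1},{"slide": [-2.1,-1,0.8],"angular": [0,0,0],"fingers": 1}]'

```text
clock: 16.75
tcp_pos: [0.5788, -0.2001, 0.0613]
orientation: [-0.002, 0.005, 1.0, 0.001]
wrist_force: [0.3, -0.1, 2.9]
finger_gap: 0.0153
grip_force: 60.4
```

```bash
python3 st.py .5785 -.2 .0576
```

```text
16.75 [ 0.5788 -0.2001  0.0613] z [-0.004   0.0017 -1.    ] yaw y 89.39663979563852 F [ 0.3483 -0.1008  2.8791] Tq [-0.1899 -0.2658 -0.0057] q6 -0.45323839211943573 0.015295199938380001
move [0.3166 0.1278 3.6879]
```

>>> jog_arm --squeeze 20 --moves '[{"slide": [0,0,0],"angular": [0,0,0],"fingers": 1},{"slide": [0,0,0],"angular": [0,0,0],"fingers": 1},{"slide": [0,0,0],"angular": [0,0,0],"fingers": 0.7},{"slide": [0,0,0],"angular": [0,0,0],"fingers": 0.5},{"slide": [0,0,0],"angular": [0,0,0],"fingers": 0.3},{"slide": [0,0,0],"angular": [0,0,0],"fingers": 0.2},{"slide": [0,0,0],"angular": [0,0,0],"fingers": 0.2},{"slide": [0,0,0],"angular": [0,0,0],"fingers": 0.2}]'

```text
clock: 17.42
tcp_pos: [0.5795, -0.2004, 0.0614]
orientation: [-0.001, 0.005, 1.0, 0.001]
wrist_force: [0.5, 0.4, -0.8]
finger_gap: 0.0684
grip_force: 0.0
```

>>> jog_arm --moves '[{"slide": [0,0,-10],"angular": [0,0,0],"fingers": 0.2},{"slide": [0,0,-30],"angular": [0,0,0],"fingers": 0.2},{"slide": [0,0,-60],"angular": [0,0,0],"fingers": 0.2},{"slide": [0,0,-90],"angular": [0,0,0],"fingers": 0.2},{"slide": [80,0,-120],"angular": [0,0,0],"fingers": 0.2},{"slide": [120,60,-140],"angular": [0,0,0],"fingers": 0.2},{"slide": [120,100,-140],"angular": [0,0,0],"fingers": 0.2},{"slide": [120,140,-140],"angular": [0,0,0],"fingers": 0.2},{"slide": [120,180,-140],"angular": [0,0,0],"fingers": 0.2},{"slide": [120,180,-140],"angular": [0,0,0],"fingers": 0.2}]'

```text
clock: 18.25
tcp_pos: [0.4613, -0.0198, 0.2035]
orientation: [0.0, 0.006, 1.0, 0.0]
wrist_force: [-0.1, 0.5, 0.4]
finger_gap: 0.0685
grip_force: 0.0
```

```bash
python3 st.py
python3 - <<'E'
from h import *
P={n:read_camera(n) for n in("scene","top")}
a=cv2.resize(P["scene"]["color"][240:360,70:250],None,fx=4.4,fy=4.4)[:300]; 
m=np.zeros((600,800,3),np.uint8)
a=cv2.resize(P["scene"]["color"][255:355,70:250],(540,300),interpolation=cv2.INTER_CUBIC); b=cv2.resize(P["top"]["color"][220:310,400:562],(540,300),interpolation=cv2.INTER_CUBIC)
m[:300,:540]=a;m[300:,:540]=b
c=cv2.resize(P["top"]["color"][235:345,190:285],(260,300)); m[300:,540:]=c
save({"color":np.clip(m*1.5,0,255).astype(np.uint8)},"final.png")
r={n:tip_of("nut_grip",P[n]) for n in P}
for n in r: print(n,[(np.round(q["point"],1),round(q["p"],2)) for q in r[n][:2]], np.round(proj([.5785,-.2,.0693],P[n]),1))
if all(r.values()): print(tri(*[ray(r[n][0]["point"],P[n]) for n in P]))
E
```

```text
18.25 [ 0.4613 -0.0198  0.2035] z [ 0.0001  0.0006 -1.    ] yaw y 89.28517189622622 F [-0.067   0.5026  0.4131] Tq [ 0.0535 -0.1208 -0.0072] q6 -0.20492827948863857 0.06850580344985352
scene [(array([150.8, 288.6]), 0.97), (array([489.4, 263.4]), 0.3)] [152.8 288.2]
top [] [497.1 272.9]
```

View pics/final.png

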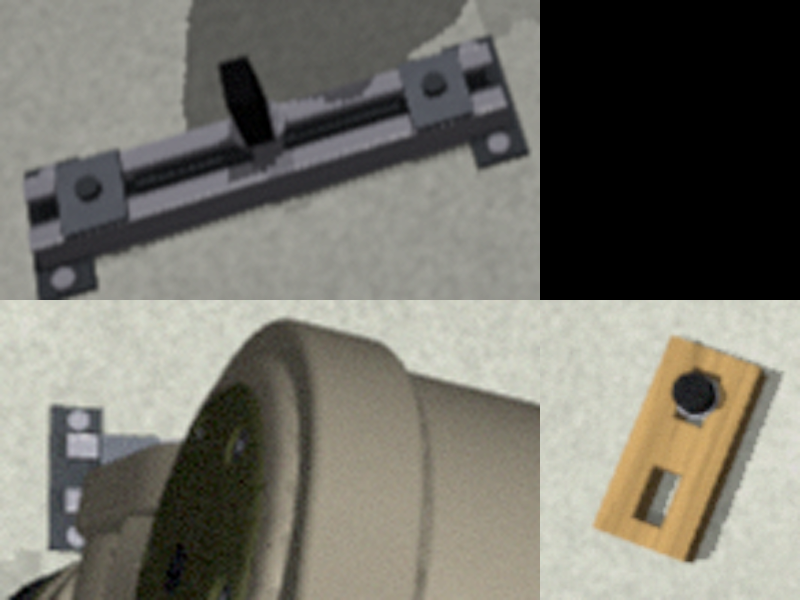

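The scene view shows the nut standing in the slot at about (245,105) in the crop, turned across the channel, midway between the brackets. The thumbscrew still stands in the holder. One check remains: whether that lean is only perspective.

Run:
```python
from h import *
P=read_camera("scene")
for z in(.0913,.0473): print([np.round((np.array(proj([.5785+x,-.2+y,z],P))-[70,255])*3) for x,y in((-.015,-.008),(.015,-.008),(.015,.008),(-.015,.008))])
```

```text
[array([218.,  59.]), array([227., 105.]), array([258.,  96.]), array([248.,  50.])]
[array([239., 103.]), array([249., 148.]), array([278., 139.]), array([268.,  94.])]
```

The predicted upright outline matches the picture to within about 2 mm, so the nut is upright.

```bash
python3 -c "
from workcell import *
print(hand_in())"
```

```text
the job is handed in; nothing more can be done
None
```

The strut nut is locked upright across the channel, midway between the brackets, and handed in at about 18 s; the push read about 18 N at most, the thumbscrew is in place, and the arm stayed clear of the rest.

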